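# Load and clamp a block of slips in the stack cutter

## Robot

A 7-joint arm with a two-finger parallel gripper is mounted at the origin on the work surface. World frame = base frame: x ahead of the robot, y to its left, z up, the work surface at z = 0. Lengths are in m, angles in rad, forces in N, time in s.
With the tool pointing down it reaches from about 0.375 to 0.925 m from the base axis. Payload 3.1 kg.
Tool frame: the origin (TCP) lies between the finger pads; the fingertips stand ctrl.tcp_to_tips ahead of it and the grasp point (between the pads) is the TCP (ctrl.tcp_to_tips is the distance from the TCP to the fingertips, in m); z points along the fingers, y is the line along which they close (so a half turn about z gives the same grasp; the last joint's range is limited). The gripper opens to 85 mm and grips with 20 to 120 N. Pads are 22 mm wide; open, the fingers measure 114 mm over their backs; the gripper's body (76 mm by 85 mm) begins 54 mm behind the grasp point. The pads swing forward as they close: fully open they stand 13 mm farther back than shut.
Start: joints at [-1.43, 0.383, 0.044, 1.598, -0.018, 1.161, -0.05], TCP at [0.154, 0.632, 0.25] pointing down, gripper open.
Joint ranges: [-2.61, 2.61], [-0.41, 2.15], [-1.48, 1.57], [0, 2.5], [-1.57, 4.71], [0.05, 1.97], [-2.85, 2.85]. Speed limits (rad/s): [2.79, 2.79, 3.14, 3.14, 3.14, 3.14, 3.14].

## Interface

Orientations are given as a rotation vector (axis times angle).
In Python, from workcell import ctrl, cams, workorder gives the robot as it stands.
- The arm moves only by the shell command python3 -m jog 'ROWS'. ROWS is JSON, a list of rows, each a list of 5 numbers: the shift along the tool's x, y, z in mm, then the turn about the tool's z in rad, then the finger opening in mm, from 0 to 85.4. In form: [[tx, ty, tz, twist, claw], ...]. A call has 1 to 10 rows; each row is the pose to reach, as a shift and turn from the pose commanded when the call began, along the tool's axes at that moment; what a row does not reach only later rows make up. A row lasts 1/8 s, in which the tool goes at most 62.5 mm and 10.7 degrees, less where a joint would pass 70% of its speed; a pose out of reach is approached as far as the arm can. A call with a gripper value outside its range is refused whole. The fingers move at their own pace and stop on an object; the grip force is fixed at half the most. Time passes only in rows, so rows that repeat a pose let the fingers close. It gives the time, the measured TCP pose, the force, the opening and the grip force at its end, in the units of the state.
- ctrl.get_obs(): the state, without advancing time (a new reading comes with each control period).
- cams.get_image(name): name is "scene" or "top"; returns a dict with "img" (480x640x3 uint8, blue, green, red), "depth" (480x640 float32, m along the optical axis (not along the pixel's ray), 0 where there is no reading), "fov_y" (degrees; the focal length in pixels is half the picture's height over the tangent of half this angle, whatever the lens; pixels are square), "cx", "cy" (the principal point, pixels), "k1" (the pictures are not rectified: a ray, as slopes to the right and down, at radius r is drawn at 1 + k1 r^2 times it, then the intrinsics apply), "cam_to_world" (4x4, takes a point from camera to world coordinates). Camera axes: x right, y down, z forward; pixel columns grow to the right and rows downward; lengths in m; the calibration is good to about 2 mm. A picture is of the moment at which its call begins.
- workorder.close_job(): hands the job in; it is judged then, once.
The state is a dict: "t": time; "joint_positions": joint angles; "joint_velocities": joint speeds; "joint_torque": joint torques, N m; "ee_pos": TCP position; "eef_rot": TCP orientation; "contact_force": force on the tool from outside, world axes, zero at the start; "moment": the same for the moment, N m; "grip_width": opening from 0.0 (shut) to 1.0 (fully open); "gripper_force": force on a finger pad.
Only numpy, scipy, OpenCV 4.12 (cv2) and the standard library are available. Lean on these libraries where they do the work, as an engineer would, in place of code of your own. Each camera call takes 0.05 s, during which the arm holds its last target. There are 200 camera calls.

## Task

Get the long uncut block of paper slips ready for cutting: lay it flat in the stack cutter from the front, long side in line with the cutter, pushed fully home under the raised clamp bar with its end against the back gauge and its long side against the side lay. Then wind the clamp bar down onto it with the T-handle until you feel the screw go distinctly stiff, a good half as hard again as it ran free, and stop there: at twice as hard the slips are crushed. Let go and leave the other things on the desk where they are.

Things in the scene. Friction and masses are not known exactly. Their poses are not given: they have to be found in the camera images.
- cutter: Desktop stack cutter, grey base 285 mm deep (x) by 290 mm wide (y), fixed. Origin on the clamp screw's axis at desk height; x points from its front (robot's side) to its back, y to its left, z up. Flat bed 50 mm above the desk, x -155 to 130 mm. Bridge over the bed: x -30 to 30 mm, columns' inner faces at y +-114 mm, underside 75 mm and top 115 mm above the bed, nut 6 mm higher.
- gauge (a point): Middle of the front face of the back gauge, at the height of the bed: a steel bar 32 mm high across the bed (200 mm along y) behind the bridge. In the cutter's frame x = 65, y = 0, z = 50 mm; same axes as the cutter. The end of the block butts against it.
- side_lay (a point): Middle of the working face of the side lay, at the height of the bed: a low steel rail 22 mm high and 14 mm wide on the left, 94 mm long, along x from -29 to 65 mm in the cutter's frame. Its working face looks to -y and is at y = 30 mm. The long side of the block butts against it. The bed in front of the bridge has no rail.
- loaded (a point): Where the block's centre is when properly loaded: x = -30, y = 0 mm in the cutter's frame, 66 mm above the desk; same axes as the cutter. The block then sticks out 95 mm in front of the bridge.
- lever (a point): Grip of the knife lever, which is locked up: 28 mm thick. The lever runs from the cutter's left column (105 mm above the desk, y = 147 mm) up and outwards to y = 330 mm, 440 mm above the desk, in the plane x = -40 mm. Leave it alone.
- clamp: Clamp bar, dark steel with rubber beneath, 44 mm (x) by 222 mm (y), across the bed inside the bridge, under the screw. Origin: centre of its underside, at the start 34 to 38 mm above the bed, so that the block slides in below it. It only moves up and down, driven by the screw.
- handle (a point): Middle of the T-handle on the vertical clamp screw, about 200 mm above the desk: a level steel bar 14 mm wide, 16 mm high, 90 mm long (own y) with end caps 18 mm wide on its last 14 mm; any start angle; z up. A hub 26 mm across is 3 to 15 mm below this point. Clockwise seen from above clamps; the handle sinks with the clamp bar, 12 mm a turn.
- screw_axis (a point): Top of the nut in the bridge, on the screw axis, 171 mm above the desk. Torque on the screw: 0.27 N m running free; after 0.25 to 0.5 turn the bar meets the block and it climbs 0.025 N m per 0.1 rad. Good at 0.13 to 0.23 N m over free (0.40 to 0.50), crushed at 0.54. A pause after a turn may show less or the other sign (friction), but the same rise. It never turns back by itself.
- block_centre (a point): Centre (half-way up) of the long uncut block of paper slips: a rigid glued stack 190 mm long (own x), 60 mm wide (own y), 28 to 32 mm thick, about 0.3 kg, white with grey board underneath. Lies flat on the desk at the start, left or right of the cutter. Both ends are alike.
- block: The same block; this origin is the centre of its underside.
- half_a: Bystander: a block already cut in half, 95 by 60 by about 30 mm, same paper; lies on the desk at the other side.
- half_b: Bystander: another half block, 95 by 60 by about 30 mm, behind the cutter to the left.
- calculator: Bystander: white pocket calculator, 150 by 95 mm, 15 mm high, behind the cutter.
- saucer: Bystander: white saucer, 144 mm across, behind the cutter to the right.
- cup: Bystander: white cup, 82 mm across and 66 mm high, on the saucer.
- stapler: Bystander: stapler, 135 mm long, 50 mm high, at the left.
- marker: Bystander: marker pen, 125 mm long, 16 mm thick, at the right.
Mind the look-alikes: they are no part of the job. What is shaped like the block but purple is not meant.

How it is judged:
By the outcome, as a careful person would: the job done as asked, in the order asked, and still so for the second after the job is handed in, with the robot touching nothing.
It also fails if it takes over 72 s, if anything falls off the work surface, if the arm or the gripper's body presses on something with over 40 N, if the wrist force passes 120 N, or if a joint passes its speed limit or range.

## Working session

There is one attempt and no reset: what is moved stays moved. The work goes in short steps, Python scripts to look and compute and a shell command to move; the robot and the scene stay as the last step left them, time stands still between calls to the robot, and variables do not carry over. Pictures are saved under pics/ and viewed, at most 10 in all, crops included, and the job is handed in when it is done.

```bash
mkdir -p pics; ls; cat > h.py <<'E'
import numpy as np,cv2
from workcell import ctrl,cams
def K(d):
    f=240/np.tan(np.radians(d["fov_y"])/2); return f
def get(n):
    d=cams.get_image(n); return d
def ray(d,u,v):
    f=K(d); x=(u-d["cx"])/f; y=(v-d["cy"])/f
    r=np.hypot(x,y); s=r
    for _ in range(20): s=r/(1+d["k1"]*s*s)
    k=s/r if r>0 else 1
    return np.array([x*k,y*k,1.])
def onplane(d,u,v,z):
    T=np.array(d["cam_to_world"]); r=T[:3,:3]@ray(d,u,v); o=T[:3,3]
    return o+r*(z-o[2])/r[2]
def bydepth(d,u,v):
    T=np.array(d["cam_to_world"]); return T[:3,:3]@(ray(d,u,v)*d["depth"][int(round(v)),int(round(u))])+T[:3,3]
def proj(d,p):
    T=np.array(d["cam_to_world"]); q=T[:3,:3].T@(np.array(p)-T[:3,3]); x,y=q[0]/q[2],q[1]/q[2]
    k=1+d["k1"]*(x*x+y*y); f=K(d); return x*k*f+d["cx"],y*k*f+d["cy"]
E
python3 - <<'E'
from h import *
for n in("scene","top"):
    d=get(n); cv2.imwrite(f"pics/{n}0.png",d["img"]); print(n,d["fov_y"],d["cx"],d["cy"],d["k1"],np.round(d["cam_to_world"],3).tolist())
o=ctrl.get_obs(); print(o, ctrl.tcp_to_tips)
E
```

```text
pics
scene 55.017515116203114 321.7156443783553 236.03062521464162 -0.10835887927395502 [[0.793, 0.347, -0.501, 1.039], [0.609, -0.481, 0.631, -0.708], [-0.022, -0.805, -0.593, 0.853], [0.0, 0.0, 0.0, 1.0]]
top 49.66870246932226 325.88243009820883 242.72140013815724 -0.04452826721405219 [[-0.02, -0.991, 0.132, 0.307], [-1.0, 0.021, 0.0, -0.031], [-0.003, -0.132, -0.991, 1.642], [0.0, 0.0, 0.0, 1.0]]
{'t': 0.1, 'joint_positions': array([-1.42979042,  0.3837627 ,  0.04384857,  1.59941133, -0.01790607,
        1.16119493, -0.0498883 ]), 'joint_velocities': array([-0.00108114, -0.00447102,  0.0008421 , -0.00434222,  0.00139848,
       -0.00174025, -0.00311977]), 'joint_torque': array([ 2.62552465e-03, -4.34729218e+01,  1.02916382e+00, -2.50453591e+01,
        1.08636275e-02,  5.42539943e-03, -8.42784296e-07]), 'ee_pos': array([0.15356638, 0.63077117, 0.24900939]), 'eef_rot': array([-0.37408348, -3.1190776 ,  0.00373563]), 'contact_force': array([ 0.35891171, -0.7449141 ,  0.07238176]), 'moment': array([-0.00813626,  0.00876049,  0.00224483]), 'gripper_force': 0.0, 'grip_width': 1.0007851945947304} 0.019
```

View pics/scene0.png

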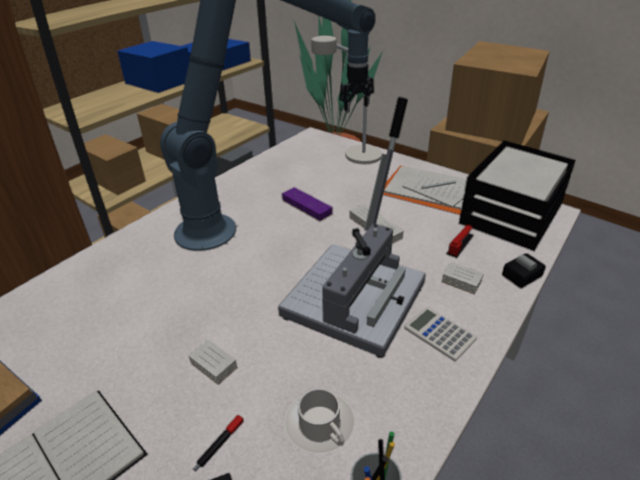

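View pics/top0.png

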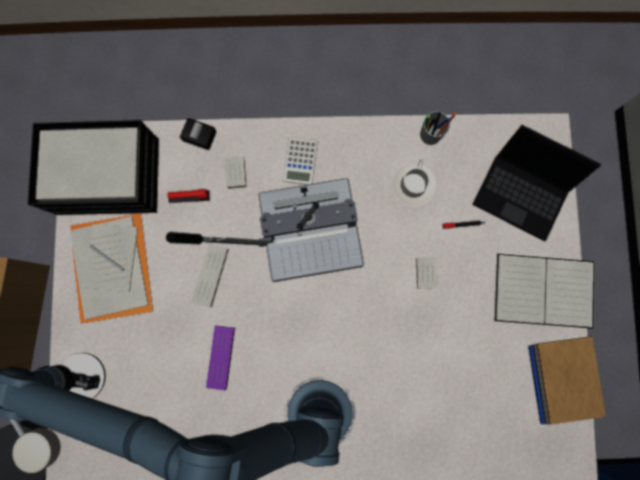

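The top view shows the cutter at about (311,230) and the T-handle at (308,216). Three things could be the block: the white long one at (210,276), the purple one at (221,358), and the half blocks at (427,273) and (236,172). The white long one fits, because it is white and about three times as long as it is wide. I'll confirm that in a crop.

```bash
python3 - <<'E'
from h import *
d=get("top"); im=d["img"]
c=cv2.resize(im[170:320,170:370],None,fx=4,fy=4,interpolation=cv2.INTER_CUBIC); cv2.imwrite("pics/crop1.png",c)
dep=d["depth"]
# height map
H=np.zeros((480,640)); P=np.zeros((480,640,3))
for v in range(150,330):
    for u in range(150,460):
        if dep[v,u]>0: P[v,u]=bydepth(d,u,v)
np.save("P.npy",P)
for n,(u0,u1,v0,v1,a,b) in dict(block=(185,235,235,315,.02,.045),bed=(255,370,175,285,.04,.06),bridge=(255,370,190,245,.155,.175),handle=(280,340,195,235,.19,.22)).items():
    q=np.zeros((480,640),np.uint8); z=P[...,2]; q[v0:v1,u0:u1]=((z>a)&(z<b))[v0:v1,u0:u1]
    n_,l,s,ce=cv2.connectedComponentsWithStats(q); k=1+np.argmax(s[1:,4]); m=l==k
    pts=P[m]; r=cv2.minAreaRect(pts[:,:2].astype(np.float32)*1000)
    print(n,m.sum(),"z",np.median(pts[:,2]).round(4),"mean",pts.mean(0).round(4),"rect",np.round(r[0],1),np.round(r[1],1),round(r[2],1), np.round(ce[k],1))
E
```

```text
block 1216 z 0.0315 mean [0.4281 0.3343 0.0314] rect [428.6 334.9] [ 64.  190.9] 74.1 [209.6 274.8]
bed 4026 z 0.0508 mean [0.4902 0.0071 0.0508] rect [492.9   8.3] [139.9 290.4] 8.5 [314.  252.2]
bridge 942 z 0.1658 mean [ 0.5844 -0.0498  0.1656] rect [586.2 -37.9] [ 62.  161.9] 8.3 [332.1 214.9]
handle 203 z 0.2125 mean [0.5762 0.0205 0.211 ] rect [577.1  20.9] [25.3 88.6] 47.6 [307.2 215.3]
```

View pics/crop1.png

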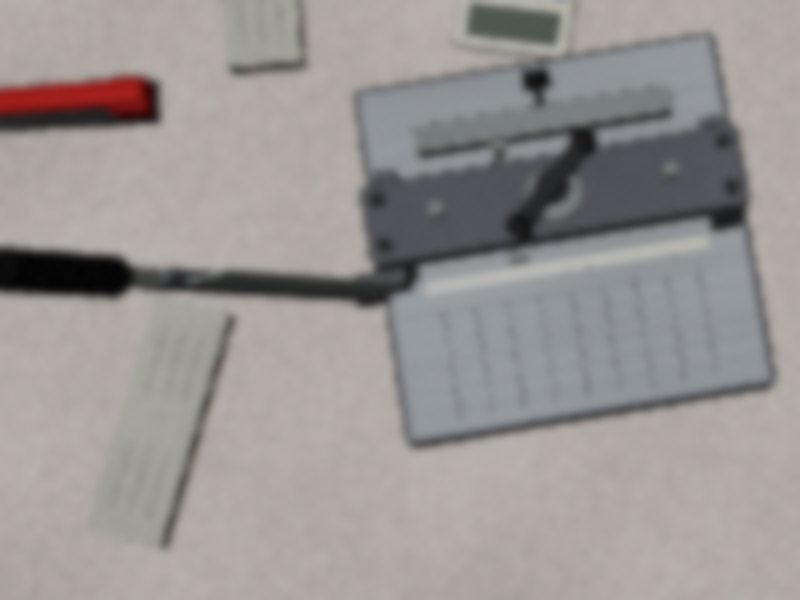

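The crop confirms it: the white block, ruled like paper slips, is at crop (165,425), which is full-image (211,276). It measures 191x~61 mm with its top at 31.5 mm, and its near end is clear of the lever. Next I'll work out the approach.

```bash
cat >> h.py <<'E'
from scipy.spatial.transform import Rotation as R
CY=np.radians(8.4); CO=np.array([.577,.021])
def c2w(x,y): c,s=np.cos(CY),np.sin(CY); return CO+np.array([c*x-s*y,s*x+c*y])/1000
def w2c(p): c,s=np.cos(CY),np.sin(CY); q=(np.array(p[:2])-CO)*1000; return np.array([c*q[0]+s*q[1],-s*q[0]+c*q[1]])
def pose():
    o=ctrl.get_obs(); r=R.from_rotvec(o["eef_rot"]).as_matrix(); return o,r
def go(x,y,z,yaw_y):  # world m, yaw (deg) of tool y axis mod 180
    o,r=pose(); s=r.T@(np.array([x,y,z])-o["ee_pos"])*1000
    cur=np.degrees(np.arctan2(r[1,1],r[0,1])); t=(cur-yaw_y+90)%180-90
    print("shift",s.round(1),"twist",round(np.radians(t),3),"from",o["ee_pos"].round(4),"toolyaw_y",cur.round(2))
E
python3 - <<'E'
from h import *
a=np.radians(-15.9); c=np.array([.4285,.3365]); g=c-.045*np.array([np.cos(a),np.sin(a)])
print(g,w2c(g)); go(*g,.11,74.1); go(*g,.022,74.1)
P=np.load("P.npy"); 
# refine cutter: bed front edge, gauge
for u,v in((273,279),(362,264)): print(P[v,u].round(3),w2c(P[v,u]).round(1))
# bed points in cutter frame: extents
z=P[...,2]; m=(z>.045)&(z<.056); m[:,:255]=0;m[:,372:]=0; q=np.array([w2c(p) for p in P[m]]); 
f=q[:,0]<-60
print(np.percentile(q[f,0],[0,1,2]),[ (round(np.min(q[(abs(q[:,1]-y)<8),0]),1)) for y in(-120,-60,0,60,120)], [(round(np.min(q[abs(q[:,0]-x)<6,1]),1),round(np.max(q[abs(q[:,0]-x)<6,1]),1)) for x in(-140,-100,-70)])
m=(z>.075)&(z<.087); q=np.array([w2c(p) for p in P[m]]); k=(q[:,0]>55)&(q[:,0]<90); print("gauge",[(round(np.percentile(q[k&(abs(q[:,1]-y)<10),0],5),1)) for y in(-60,-30,40,80)],q[k,1].min(),q[k,1].max())
E
```

```text
[0.38522164 0.34882816] [-141.83089338  352.32689693]
shift [-291.8 -219.   139.7] twist 0.039 from [0.1536 0.6309 0.2492] toolyaw_y 76.32
shift [-291.8 -218.8  227.7] twist 0.039 from [0.1536 0.6309 0.2492] toolyaw_y 76.32
[0.41  0.134 0.05 ] [-148.8  136.6]
[ 0.45  -0.14   0.052] [-148.9 -140.7]
[-155.15625059 -153.65480106 -152.52372695] [np.float64(-154.3), np.float64(-154.8), np.float64(-153.8), np.float64(-154.2), np.float64(-154.5)] [(np.float64(-143.1), np.float64(144.1)), (np.float64(-144.2), np.float64(142.1)), (np.float64(-141.9), np.float64(143.6))]
gauge [np.float64(65.4), np.float64(65.1), np.float64(57.8), np.float64(66.0)] -390.05116324729505 126.51338432379295
```

```bash
python3 -m jog '[[-50,-35,20,0.01,85],[-100,-75,45,0.02,85],[-150,-112,70,0.039,85],[-200,-150,95,0.039,85],[-250,-187,120,0.039,85],[-292,-219,140,0.039,85],[-292,-219,140,0.039,85],[-292,-219,140,0.039,85]]'
python3 - <<'E'
from h import *
d=get("top"); cv2.imwrite("pics/g1.png",cv2.resize(d["img"][220:340,120:280],None,fx=4,fy=4))
go(.3852,.3488,.022,74.1)
E
```

```text
t: 1.15
ee_pos: [0.386, 0.3484, 0.1097]
eef_rot: [-0.44, -3.11, 0.002]
contact_force: [-0.7, -0.2, 0.1]
grip_width: 0.996
gripper_force: 0.0
shift [-0.5 -1.8 88.3] twist -0.0 from [0.3852 0.3506 0.1103] toolyaw_y 74.09
```

View pics/g1.png

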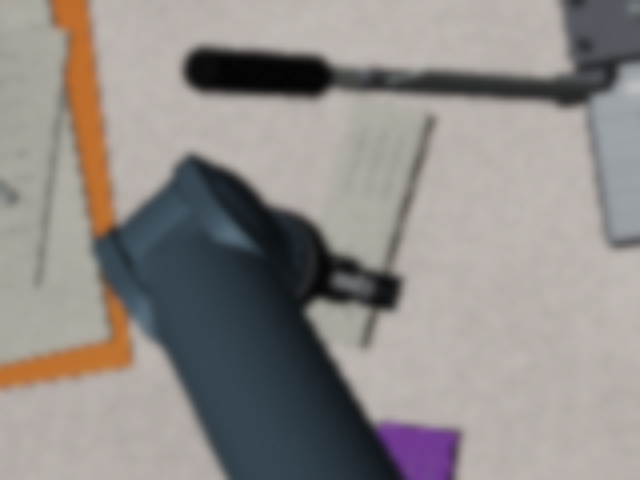

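The picture shows the gripper over the near half of the block at crop (350,285). The arm is clear of the lever, so I'll descend and grip.

```bash
python3 -m jog '[[0,-1,30,0,85],[0,-1,60,0,85],[0,-1,80,0,85],[0,-1,87,0,85],[0,-1,87,0,85],[0,-1,87,0,50],[0,-1,87,0,50],[0,-1,87,0,50],[0,-1,87,0,50],[0,-1,87,0,50]]'
python3 -m jog '[[0,0,-15,0,50],[0,0,-40,0,50],[0,0,-70,0,50],[0,0,-95,0,50],[0,0,-100,0,50]]'
python3 - <<'E'
from h import *
p=c2w(-215,210);print(p,np.hypot(*p)); go(*p,.122,98.4)
p=c2w(-207,150);print(p,np.hypot(*p)); go(*p,.122,98.4)
p=c2w(-195,-3);print(p,np.hypot(*p)); go(*p,.122,98.4)
E
```

```text
t: 2.45
ee_pos: [0.3862, 0.3499, 0.0247]
eef_rot: [0.435, 3.11, 0.004]
contact_force: [-1.7, -0.3, 6.4]
grip_width: 0.686
gripper_force: 66.7
t: 3.08
ee_pos: [0.3861, 0.3492, 0.1251]
eef_rot: [0.435, 3.11, 0.004]
contact_force: [0.7, -0.1, -3.0]
grip_width: 0.688
gripper_force: 65.9
[0.33362901 0.19733934] 0.3876224097695502
shift [   8.8 -160.4    2.6] twist -0.425 from [0.3861 0.3492 0.1251] toolyaw_y 74.06
[0.35030817 0.13915166] 0.3769336828271772
shift [ -23.3 -211.8    2.5] twist -0.425 from [0.3861 0.3492 0.1251] toolyaw_y 74.06
[ 0.38453014 -0.01045401] 0.38467222156056746
shift [ -97.2 -346.3    2.2] twist -0.425 from [0.3861 0.3492 0.1251] toolyaw_y 74.06
```

```bash
python3 -m jog '[[4,-20,0,-0.04,50],[9,-60,0,-0.12,50],[9,-100,0,-0.22,50],[9,-135,0,-0.33,50],[9,-160,0,-0.425,50],[-7,-186,0,-0.425,50],[-23,-212,0,-0.425,50],[-23,-212,0,-0.425,50]]'
python3 - <<'E'
from h import *
o,_=pose(); print(w2c(o["ee_pos"]))
for x,y in((-207,80),(-190,-3),(-165,-3)):
    p=c2w(x,y); go(*p,.115,98.4)
E
```

```text
t: 4.08
ee_pos: [0.3482, 0.1355, 0.1222]
eef_rot: [0.223, -3.131, 0.003]
contact_force: [0.6, -0.2, -3.4]
grip_width: 0.688
gripper_force: 65.8
[-209.59831923  146.65867562]
shift [ -2.9 -66.6   7.3] twist -0.005 from [0.3482 0.1355 0.1222] toolyaw_y 98.14
shift [ -20.3 -149.6    7.4] twist -0.005 from [0.3482 0.1355 0.1222] toolyaw_y 98.14
shift [ -45.3 -149.4    7.3] twist -0.005 from [0.3482 0.1355 0.1222] toolyaw_y 98.14
```

```bash
python3 -m jog '[[-3,-33,0,0,50],[-3,-67,0,0,50],[-10,-110,0,0,50],[-25,-140,0,-0.005,50],[-40,-150,0,-0.005,50],[-45,-150,0,-0.005,50],[-45,-150,0,-0.005,50]]'
python3 - <<'E'
from h import *
d=get("top"); cv2.imwrite("pics/g2.png",cv2.resize(d["img"][170:320,230:400],None,fx=4,fy=4))
d=get("scene"); cv2.imwrite("pics/g3.png",cv2.resize(d["img"][190:370,220:440],None,fx=3.3,fy=3.3))
p=c2w(-165,-3); go(*p,.075,98.4)
E
```

```text
t: 4.95
ee_pos: [0.4128, -0.0034, 0.1214]
eef_rot: [0.238, -3.126, 0.001]
contact_force: [-1.2, -0.4, -6.1]
grip_width: 0.692
gripper_force: 65.9
shift [-0.8 -3.1 46.7] twist 0.006 from [ 0.4132 -0.0031  0.1217] toolyaw_y 98.73
```

View pics/g3.png

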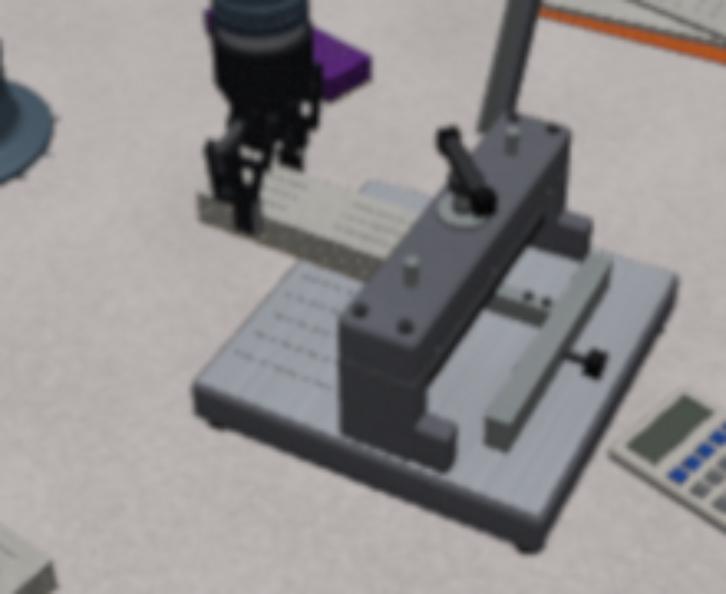

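The block is level in the fingers, with its tip near the bridge front and perhaps just touching it. I'll back off 15 mm, lower, and then let it settle on the bed.

```bash
python3 -m jog '[[8,-2,0,0,50],[15,-3,10,0,50],[15,-3,30,0.006,50],[15,-3,40,0.006,50],[15,-3,44,0.006,50],[15,-3,44,0.006,50]]'
python3 - <<'E'
from h import *
d=get("top"); im=d["img"]
cv2.imwrite("pics/g4.png",cv2.resize(im[170:320,230:400],None,fx=4,fy=4))
o,_=pose(); print(w2c(o["ee_pos"]))
# bright block top in front of bridge via depth
q=[]
for v in range(225,300):
    for u in range(280,345):
        p=bydepth(d,u,v); 
        if .078<p[2]<.092: q.append(np.r_[w2c(p),p[2]*1000,u,v])
q=np.array(q); print(len(q)); 
for x in range(-250,-30,20):
    s=q[abs(q[:,0]-x)<10]; 
    if len(s)>3: print(x,s[:,1].min().round(1),s[:,1].max().round(1),s[:,2].mean().round(1))
print(q[:,0].min(),q[:,0].max())
E
```

```text
t: 5.8
ee_pos: [0.4018, -0.0084, 0.0793]
eef_rot: [-0.23, 3.133, -0.0]
contact_force: [0.4, 0.0, -3.2]
grip_width: 0.687
gripper_force: 66.0
[-177.37173805   -3.52656346]
428
-110 -32.7 18.9 85.2
-90 -32.7 27.0 85.0
-70 -33.2 26.5 84.1
-50 -33.3 26.4 84.1
-111.42006049022967 -24.570125540467114
```

View pics/g4.png

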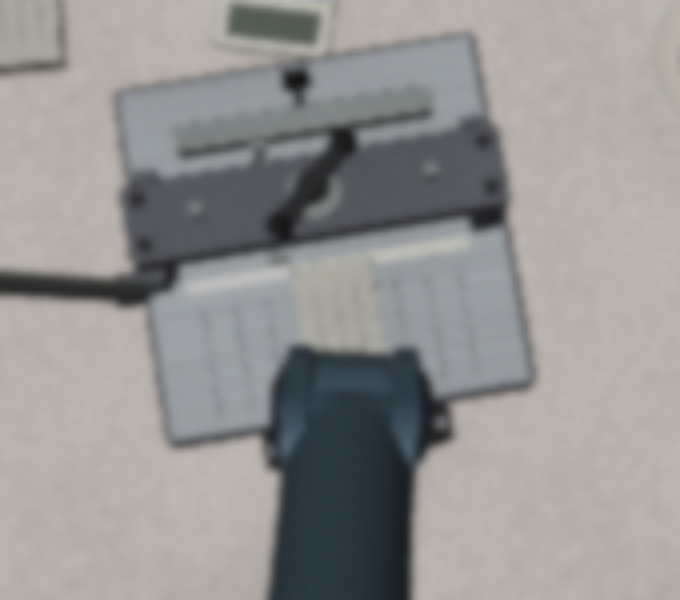

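The block is straight on the bed: y runs from -33 to 26.5 and it is about 2.5 mm above the surface. I'll lower it to contact, release, move back 20 mm and regrip.

```bash
python3 -m jog '[[0,0,1,0,50],[0,0,2,0,50],[0,0,3,0,50],[0,0,3,0,50]]'
python3 -m jog '[[0,0,0,0,85],[0,0,0,0,85],[0,0,0,0,85],[10,0,0,0,85],[20,0,0,0,85],[20,0,0,0,85],[20,0,0,0,50],[20,0,0,0,50],[20,0,0,0,50],[20,0,0,0,50]]'
python3 - <<'E'
from h import *
d=get("top")
o,_=pose(); print(w2c(o["ee_pos"]))
q=[]
for v in range(225,300):
    for u in range(280,345):
        p=bydepth(d,u,v); 
        if .074<p[2]<.092: q.append(np.r_[w2c(p),p[2]*1000,u,v])
q=np.array(q); print(len(q)); 
for x in range(-130,-30,20):
    s=q[abs(q[:,0]-x)<10]; 
    if len(s)>3: print(x,s[:,1].min().round(1),s[:,1].max().round(1),s[:,2].mean().round(1))
p=c2w(-160,-3); go(*p,o["ee_pos"][2],98.4)
p=c2w(-100,-3); go(*p,o["ee_pos"][2],98.4)
E
```

```text
t: 6.35
ee_pos: [0.4018, -0.0084, 0.0765]
eef_rot: [-0.23, 3.133, 0.0]
contact_force: [-1.3, -0.6, -0.7]
grip_width: 0.692
gripper_force: 66.3
t: 7.6
ee_pos: [0.3821, -0.0113, 0.0768]
eef_rot: [0.23, -3.133, -0.0]
contact_force: [-0.9, -0.0, 7.0]
grip_width: 0.684
gripper_force: 66.9
[-197.46120381   -3.44200555]
599
-130 -32.7 25.1 82.2
-110 -32.8 27.0 81.3
-90 -32.7 27.0 81.6
-70 -33.3 26.6 81.9
-50 -31.8 26.5 82.1
shift [-37.5   0.5  -0. ] twist -0.0 from [ 0.3822 -0.0113  0.0768] toolyaw_y 98.39
shift [-97.5   0.5  -0. ] twist -0.0 from [ 0.3822 -0.0113  0.0768] toolyaw_y 98.39
```

```bash
python3 -m jog '[[-12,0,0,0,50],[-25,0,0,0,50],[-38,0,0,0,50],[-50,0,0,0,50],[-50,0,0,0,50]]' && python3 -m jog '[[-12,0,0,0,50],[-25,0,0,0,50],[-38,0,0,0,50],[-44,0,0,0,50],[-44,0,0,0,50]]'; python3 -m jog '[[-2,0,0,0,50],[-4,0,0,0,50],[-4,0,0,0,50]]'
python3 -c "
from h import *
o,_=pose(); print(w2c(o['ee_pos']))"
```

```text
t: 8.28
ee_pos: [0.4319, -0.0043, 0.0769]
eef_rot: [0.229, -3.133, 0.0]
contact_force: [-1.6, -1.5, 6.5]
grip_width: 0.686
gripper_force: 67.2
t: 8.9
ee_pos: [0.4735, 0.0018, 0.0769]
eef_rot: [0.229, -3.129, -0.001]
contact_force: [-5.8, -0.5, 11.8]
grip_width: 0.686
gripper_force: 67.8
t: 9.28
ee_pos: [0.4762, 0.0021, 0.0769]
eef_rot: [0.228, -3.127, -0.001]
contact_force: [-8.4, -1.3, 15.2]
grip_width: 0.691
gripper_force: 68.2
[-102.49105243   -3.94954374]
```

```bash
python3 - <<'E'
from h import *
d=get("scene"); cv2.imwrite("pics/g5.png",cv2.resize(d["img"][210:350,270:430],None,fx=4.5,fy=4.5,interpolation=cv2.INTER_CUBIC))
def pr(x,y,z): return tuple(np.round((np.array(proj(d,[*c2w(x,y),z]))-[270,210])*4.5).astype(int))
for x in(-125,65,55): print(x,[pr(x,y,z) for y,z in((-30,.082),(30,.082))])
E
```

```text
-125 [(np.int64(182), np.int64(279)), (np.int64(233), np.int64(219))]
65 [(np.int64(490), np.int64(387)), (np.int64(533), np.int64(320))]
55 [(np.int64(473), np.int64(381)), (np.int64(517), np.int64(314))]
```

View pics/g5.png

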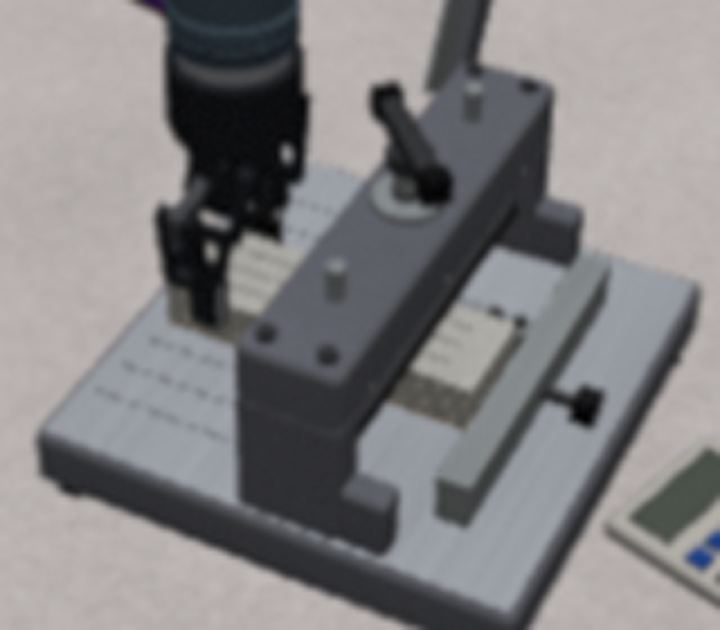

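There are about 6 mm left to the gauge: the tip is at x≈59, with its corner at crop (478,392). The 15 N vertical load accounts for the drag, so I'll lift 1 mm and push on.

```bash
python3 -m jog '[[0,0,-1,0,50],[-2,0,-1,0,50],[-4,0,-1,0,50],[-4,0,-1,0,50]]'; python3 -m jog '[[-1,0,0,0,50],[-2,0,0,0,50],[-2,0,0,0,50]]';  python3 -c "
from h import *
o,_=pose(); print(w2c(o['ee_pos']))"
```

```text
t: 9.82
ee_pos: [0.4831, 0.0038, 0.0769]
eef_rot: [-0.23, 3.133, -0.001]
contact_force: [-0.4, 0.8, -2.0]
grip_width: 0.687
gripper_force: 65.9
t: 10.2
ee_pos: [0.4844, 0.0038, 0.077]
eef_rot: [0.23, -3.133, 0.0]
contact_force: [-0.1, 0.2, -2.9]
grip_width: 0.694
gripper_force: 65.9
[-94.12079717  -3.45686013]
```

```bash
for i in 1 2; do python3 -m jog '[[-0.7,0,0,0,50],[-1.5,0,0,0,50],[-1.5,0,0,0,50]]' | grep -E "pos|force:"; done
```

```text
ee_pos: [0.4844, 0.0038, 0.0769]
contact_force: [-5.6, -1.2, 1.5]
gripper_force: 66.3
ee_pos: [0.4844, 0.0038, 0.0769]
contact_force: [-8.0, -1.8, 5.2]
gripper_force: 67.0
```

Home against the gauge: TCP is stuck at local x -94 with force rising. Next is the side lay, +y by about 3.5 mm.

```bash
python3 -m jog '[[1,1,0,0,50],[1,2,0,0,50],[1,3,0,0,50],[1,3,0,0,50]]' | grep -E "pos|rot|force:"; for i in 1 2; do python3 -m jog '[[0,0.7,0,0,50],[0,1.5,0,0,50],[0,1.5,0,0,50]]' | grep -E "pos|rot|force:"; done;  python3 -c "
from h import *
o,_=pose(); print(w2c(o['ee_pos']),o['moment'])"
```

```text
ee_pos: [0.4842, 0.0046, 0.0769]
eef_rot: [0.224, -3.13, 0.003]
contact_force: [-5.3, -4.4, 1.2]
gripper_force: 66.5
ee_pos: [0.4841, 0.0051, 0.077]
eef_rot: [0.221, -3.13, 0.004]
contact_force: [-4.9, -5.0, 2.3]
gripper_force: 66.5
ee_pos: [0.4839, 0.0062, 0.077]
eef_rot: [0.22, -3.13, 0.004]
contact_force: [-5.5, -6.0, 1.5]
gripper_force: 66.5
[-94.269721    -1.03736846] [-1.15712357  1.27593335 -0.44054908]
```

```bash
python3 -m jog '[[1,0,0,0,50],[2,1,0,0,50],[2,2,0,0,50],[2,2,0,0,50]]' | grep -E "pos|rot|force:";  python3 - <<'E'
from h import *
o,_=pose(); print(w2c(o['ee_pos']),o['moment']); p=c2w(-94,0); go(*p,.077,98.4)
d=get("top")
q=[]
for v in range(190,300):
    for u in range(280,345):
        p=bydepth(d,u,v); 
        if .074<p[2]<.092: q.append(np.r_[w2c(p),p[2]*1000,u,v])
q=np.array(q); print(len(q)); 
for x in range(-130,75,10):
    s=q[abs(q[:,0]-x)<5]; 
    if len(s)>3: print(x,s[:,1].min().round(1),s[:,1].max().round(1),s[:,2].mean().round(1))
E
```

```text
ee_pos: [0.4837, 0.0071, 0.0771]
eef_rot: [-0.221, 3.133, -0.007]
contact_force: [-0.1, -7.3, -3.8]
gripper_force: 65.9
[-94.33303275  -0.13268519] [-1.72840014  0.39479655 -0.36454096]
shift [-0.3  0.1  0.1] twist -0.006 from [0.4837 0.0071 0.0771] toolyaw_y 98.06
484
50 -118.2 41.1 81.7
60 -70.7 69.2 82.2
70 -99.9 78.1 82.4
```

```bash
python3 -m jog '[[0,0.5,0,-0.006,50],[0,1,0,-0.012,50],[0,1,0,-0.012,50]]' | grep -E "pos|rot|force:"; python3 -m jog '[[-1.5,0,0,0,50],[-3,0,0,0,50],[-3,0,0,0,50]]' | grep -E "pos|rot|force:"; python3 -c "
from h import *
o,r=pose(); print(w2c(o['ee_pos']),o['moment']);go(.4837,.0071,.077,98.4)"
```

```text
ee_pos: [0.484, 0.0066, 0.0771]
eef_rot: [-0.234, 3.131, -0.009]
contact_force: [0.7, -9.2, -4.7]
gripper_force: 65.9
ee_pos: [0.484, 0.0066, 0.077]
eef_rot: [0.233, -3.128, 0.008]
contact_force: [-5.5, -9.6, 4.3]
gripper_force: 66.9
[-94.0646454   -0.64370505] [-2.06912267  1.34901805 -0.69929957]
shift [0.3 0.5 0. ] twist 0.002 from [0.484  0.0066 0.077 ] toolyaw_y 98.54
```

```bash
python3 -m jog '[[0,-1,0,0,85],[0,-1,0,0,85],[0,-1,0,0,85],[0,-1,-10,0,85],[10,-1,-40,0,85],[25,-1,-90,0,85],[35,-1,-150,0,85],[35,-1,-200,0,85],[35,-1,-210,0,85]]'
python3 - <<'E'
from h import *
d=get("scene"); cv2.imwrite("pics/g6.png",cv2.resize(d["img"][210:350,270:430],None,fx=4.5,fy=4.5,interpolation=cv2.INTER_CUBIC))
d=get("top")
q=[];h=[]
for v in range(190,300):
    for u in range(270,350):
        p=bydepth(d,u,v); 
        if .074<p[2]<.092: q.append(np.r_[w2c(p),p[2]*1000,u,v])
        if .19<p[2]<.22: h.append(np.r_[w2c(p),p[2]*1000])
q=np.array(q); h=np.array(h)
for x in range(-130,75,10):
    s=q[abs(q[:,0]-x)<5]; 
    if len(s)>3: print(x,s[:,1].min().round(1),s[:,1].max().round(1),s[:,2].mean().round(1))
k=(abs(q[:,1])<20)&(q[:,0]<0); print("front end",q[k,0].min())
h=h[np.hypot(h[:,0],h[:,1])<55]; print("handle",cv2.minAreaRect(h[:,:2].astype(np.float32)),np.median(h[:,2]),len(h))
E
```

```text
t: 14.62
ee_pos: [0.4545, 0.007, 0.2922]
eef_rot: [-0.248, 3.122, 0.004]
contact_force: [-0.2, 0.1, 0.3]
grip_width: 0.999
gripper_force: 0.0
-40 118.9 124.8 82.6
-30 -116.6 118.2 78.9
50 -133.7 43.7 82.8
60 -77.0 69.0 81.8
70 -100.1 99.4 82.4Traceback (most recent call last):
  File "<stdin>", line 14, in <module>
    return umr_minimum(a, axis, None, out, keepdims, initial, where)
ValueError: zero-size array to reduction operation minimum which has no identity
```

View pics/g6.png

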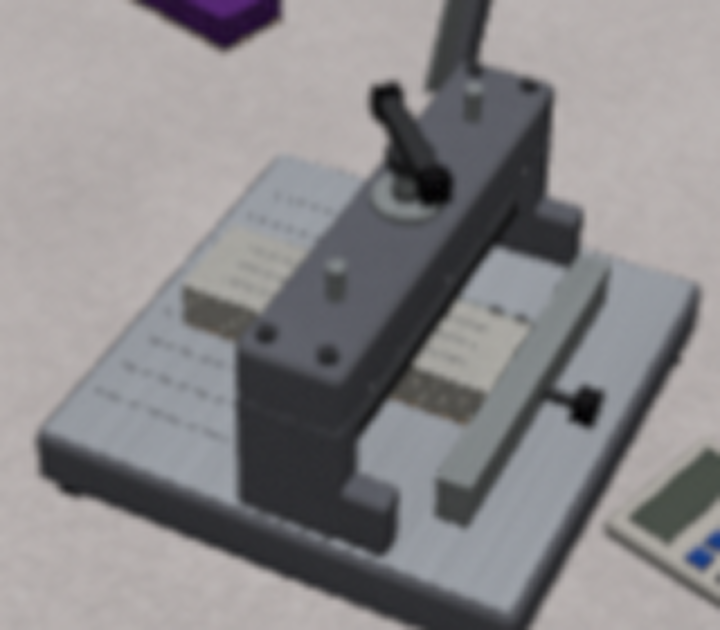

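The block's far end is flush with the gauge (crop (490,387) to (530,325)) and its near end is at (185,287), both as predicted. Next I'll measure flushness and the handle.

```bash
python3 - <<'E'
from h import *
d=get("scene")
pts=[np.r_[(p:=bydepth(d,u,v)),u,v] for v in range(200,330) for u in range(290,420) if d["depth"][v,u]>0]
P=np.array(pts); L=np.array([w2c(p) for p in P]); z=P[:,2]*1000
m=(z>79)&(z<85)
for x in(-120,-110,-100,-90,-80,-70,-60,42,50,58):
    s=m&(abs(L[:,0]-x)<5)&(abs(L[:,1])<45)
    if s.sum()>3: print(x,L[s,1].min().round(1),L[s,1].max().round(1),s.sum())
s=m&(abs(L[:,1])<25)&(L[:,0]<-50); print("front end",np.percentile(L[s,0],[0,3]))
hs=(z>196)&(z<230)&(np.hypot(L[:,0],L[:,1])<60)
dt=get("top"); pt=np.array([bydepth(dt,u,v) for v in range(190,245) for u in range(280,340)]); lt=np.array([w2c(p) for p in pt]); zt=pt[:,2]*1000
ht=(zt>196)&(np.hypot(lt[:,0],lt[:,1])<60)&(zt<230)
for n,a,zz in(("scene",L[hs],z[hs]),("top",lt[ht],zt[ht])):
    if len(a)<10: print(n,len(a)); continue
    c=a.mean(0); U,S,V=np.linalg.svd(a-c,full_matrices=False); t=(a-c)@V[0]
    print(n,len(a),c.round(1),"angle cutter",np.degrees(np.arctan2(V[0,1],V[0,0])).round(1),"mid",(c+V[0]*(t.max()+t.min())/2).round(1),"len",np.ptp(t).round(1),"z top",np.percentile(zz,[10,50,80,95]).round(1))
print(ctrl.get_obs()["joint_positions"].round(3))
E
```

```text
-120 -29.8 24.1 31
-110 -32.4 26.8 35
-100 -31.5 23.9 36
-90 -34.0 24.7 44
-80 -32.5 27.5 42
-70 -33.2 26.0 5
42 -33.0 27.9 66
50 -32.4 27.6 61
58 -35.4 27.2 61
front end [-125.9428171  -123.76502542]
scene 243 [ 2.9 -9.8] angle cutter -44.5 mid [-1.4 -5.6] len 91.6 z top [199.6 209.8 211.9 213.3]
top 170 [ 4.6 -5.7] angle cutter 133.1 mid [ 2.9 -3.8] len 78.6 z top [202.4 212.8 215.5 218.6]
[-0.603 -0.06   0.484  2.03   0.031  1.168  1.598]
```

I want an unobstructed top view before clamping, so I'll swing the arm right.

```bash
python3 -m jog '[[0,-50,0,0,85],[0,-100,0,0,85],[0,-150,0,0,85],[0,-200,0,0,85],[0,-240,0,0,85],[0,-240,0,0,85]]' | grep pos
python3 - <<'E'
from h import *
d=get("top"); f=[]
P=np.array([np.r_[bydepth(d,u,v),u,v] for v in range(180,285) for u in range(255,370)]); L=np.array([w2c(p) for p in P]); z=P[:,2]*1000
m=(z>78)&(z<86)
for x in(-120,-110,-100,-90,-80,-70,-60,-50):
    s=m&(abs(L[:,0]-x)<5)&(abs(L[:,1])<45)
    if s.sum()>3: print(x,L[s,1].min().round(1),L[s,1].max().round(1),s.sum())
s=m&(abs(L[:,1])<25)&(L[:,0]<-50); print("front end",L[s,0].min())
b=(z>46)&(z<54)&(L[:,0]<-45)&(L[:,0]>-150); print("bed y",np.percentile(L[b,1],[0,.5,99.5,100]).round(1))
g=(z>77)&(z<86)&(L[:,0]>66)&(L[:,0]<80); print("gauge y",L[g,1].min(),L[g,1].max())
for lo in (196,206):
    h=(z>lo)&(np.hypot(L[:,0],L[:,1])<60)&(z<230); a=L[h]; c=a.mean(0); U,S,V=np.linalg.svd(a-c,full_matrices=False); t=(a-c)@V[0];n=(a-c)@V[1]
    print(len(a),c.round(1),"ang",np.degrees(np.arctan2(V[0,1],V[0,0])).round(1),"mid",(c+V[0]*(t.max()+t.min())/2+V[1]*(n.max()+n.min())/2).round(1),np.ptp(t).round(1),np.ptp(n).round(1),np.percentile(z[h],[10,50,90]).round(1))
c=cv2.resize(d["img"][170:290,250:375],None,fx=4.8,fy=4.8,interpolation=cv2.INTER_CUBIC)
cv2.imwrite("pics/g7.png",c)
E
```

```text
ee_pos: [0.4876, -0.2342, 0.2851]
-120 -27.7 28.4 44
-110 -29.2 29.3 47
-100 -28.2 28.4 47
-90 -29.7 30.0 51
-80 -28.3 28.1 50
-70 -29.8 29.0 50
-60 -28.9 27.6 50
-50 -26.8 29.0 46
front end -125.43721606060434
bed y [-145.1 -143.2  142.3  144.1]
gauge y -99.77322061177132 99.40917919911247
203 [-0.8 -0.4] ang 134.6 mid [-0.3  0.1] 88.7 25.3 [203.6 212.4 216.6]
174 [-0.2 -0.2] ang 134.5 mid [0.2 0.5] 88.7 17.0 [208.9 213.1 216.8]
```

View pics/g7.png

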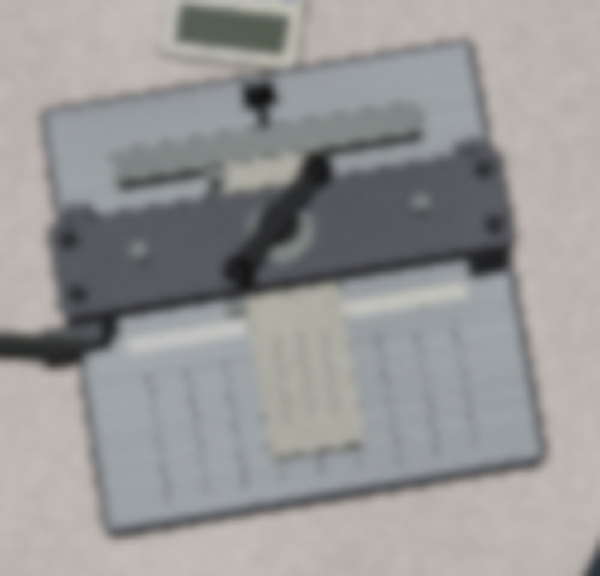

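The block is seated: centre y≈0, front end at -125, no yaw. The handle is at the axis (0,0), bar angle 134.5° in the cutter frame, top at about 212 mm. Now I'll go above the handle.

```bash
python3 - <<'E'
from h import *
p=c2w(0,0); go(*p,.285,134.5+8.4-90); go(*p,.223,134.5+8.4-90); print(ctrl.get_obs()["joint_positions"].round(2))
E
```

```text
shift [-126.7  235.9   -0.5] twist 0.802 from [ 0.488  -0.2315  0.285 ] toolyaw_y 98.83
shift [-127.   235.9   61.5] twist 0.802 from [ 0.488  -0.2315  0.285 ] toolyaw_y 98.83
[-0.31  0.17  0.76  1.85 -0.13  1.17  2.21]
```

```bash
python3 -m jog '[[-25,50,0,0.15,85],[-50,95,0,0.3,85],[-75,140,0,0.45,85],[-100,185,0,0.6,85],[-120,220,0,0.75,85],[-127,236,0,0.802,85],[-127,236,0,0.802,85],[-127,236,0,0.802,85]]' | grep pos
python3 - <<'E'
from h import *
p=c2w(0,0); go(*p,.223,134.5+8.4-90); print(ctrl.get_obs()["joint_positions"].round(2))
E
```

```text
ee_pos: [0.5769, 0.0222, 0.2864]
shift [-0.9 -0.7 63.4] twist 0.004 from [0.5769 0.0222 0.2864] toolyaw_y 53.15
[-0.7   0.25  0.69  1.76 -0.17  1.19  0.97]
```

```bash
python3 -m jog '[[-1,-1,30,0.004,85],[-1,-1,55,0.004,85],[-1,-1,63,0.004,85],[-1,-1,63,0.004,40],[-1,-1,63,0.004,10],[-1,-1,63,0.004,5],[-1,-1,63,0.004,5],[-1,-1,63,0.004,5]]'; python3 -m jog '[[0,0,0,0,5],[0,0,0,0,5]]'
python3 -c "
from h import *
o,_=pose();print(w2c(o['ee_pos']),o['moment'],o['joint_positions'][6]); p=c2w(0,0);go(*p,.223,52.9)"
```

```text
t: 17.62
ee_pos: [0.5779, 0.0204, 0.2253]
eef_rot: [-1.001, -2.977, 0.001]
contact_force: [-2.9, -1.8, 5.0]
grip_width: 0.136
gripper_force: 60.7
t: 17.88
ee_pos: [0.5779, 0.0204, 0.2253]
eef_rot: [-1.001, -2.977, 0.001]
contact_force: [-3.6, -1.2, 6.1]
grip_width: 0.137
gripper_force: 60.7
[ 0.79393824 -0.73971011] [-0.37362518  0.7632122  -0.07090615] 1.0088238729485466
shift [ 1.1 -0.   2.3] twist -0.001 from [0.5779 0.0204 0.2253] toolyaw_y 52.84
```

Gripped on the bar. I'll turn clockwise (positive twist) in steps and read the moment about z.

```bash
cat > m.py <<'E'
from h import *
o,r=pose(); print("t",round(o["t"],2),"Mz",o["moment"][2].round(3),"yaw",np.degrees(np.arctan2(r[1,1],r[0,1])).round(1),"F",o["contact_force"].round(1),"z",o["ee_pos"][2].round(4),"c",w2c(o["ee_pos"]).round(1),"q7",o["joint_positions"][6].round(2),"g",round(o["grip_width"],3))
E
for i in 1 2 3; do python3 -m jog '[[0,0,0.1,0.1,5],[0,0,0.3,0.2,5],[0,0,0.5,0.3,5]]' >/dev/null; python3 m.py; done
```

```text
t 18.25 Mz 0.268 yaw 35.6 F [-3.  -1.8  4.4] z 0.2247 c [ 0.9 -0.6] q7 0.73 g 0.137
t 18.62 Mz 0.262 yaw 18.4 F [-2.8 -1.8  4.5] z 0.2242 c [ 1.  -0.6] q7 0.45 g 0.14
t 19.0 Mz 0.26 yaw 1.2 F [-2.3 -1.4  4.4] z 0.2236 c [ 1.1 -0.6] q7 0.18 g 0.139
```

Clean reading: 0.263 running free, and the yaw follows the handle. I'll continue.

```bash
for i in 1 2 3; do python3 -m jog '[[0,0,0.1,0.1,5],[0,0,0.3,0.2,5],[0,0,0.5,0.3,5]]' >/dev/null; python3 m.py; done
```

```text
t 19.38 Mz 0.246 yaw -16.0 F [-1.6 -2.   4.7] z 0.223 c [ 1.2 -0.6] q7 -0.09 g 0.136
t 19.75 Mz 0.257 yaw -33.2 F [-0.8 -2.4  3.6] z 0.2225 c [ 1.3 -0.7] q7 -0.36 g 0.137
t 20.12 Mz 0.284 yaw -50.4 F [-2.  -2.1  2.3] z 0.2219 c [ 1.3 -0.8] q7 -0.62 g 0.136
```

```bash
for i in 1 2; do python3 -m jog '[[0,0,0.1,0.07,5],[0,0,0.2,0.14,5],[0,0,0.3,0.2,5]]' >/dev/null; python3 m.py; done
```

```text
t 20.5 Mz 0.217 yaw -61.8 F [-0.2 -2.3  2.2] z 0.2215 c [ 1.3 -0.8] q7 -0.79 g 0.138
t 20.88 Mz 0.301 yaw -73.2 F [-1.  -2.   1.8] z 0.2212 c [ 1.4 -0.9] q7 -0.95 g 0.137
```

```bash
for i in 1 2 3 4 5; do python3 -m jog '[[0,0,0.2,0.1,5]]' >/dev/null; python3 m.py; done
```

```text
t 21.0 Mz 0.258 yaw -79.0 F [-1.  -3.   1.6] z 0.221 c [ 1.4 -0.9] q7 -1.04 g 0.137
t 21.12 Mz 0.267 yaw -84.8 F [-0.4 -2.4  1.7] z 0.2208 c [ 1.4 -1. ] q7 -1.12 g 0.135
t 21.25 Mz 0.246 yaw -90.5 F [-0.8 -2.3  1.8] z 0.2206 c [ 1.4 -1. ] q7 -1.21 g 0.135
t 21.38 Mz 0.272 yaw -96.2 F [-0.8 -2.4  1.3] z 0.2204 c [ 1.4 -1. ] q7 -1.29 g 0.133
t 21.5 Mz 0.296 yaw -101.9 F [-0.6 -2.9  1.7] z 0.2202 c [ 1.3 -1. ] q7 -1.37 g 0.141
```

```bash
for i in 1 2 3 4 5; do python3 -m jog '[[0,0,0.2,0.1,5]]' >/dev/null; python3 m.py; done
```

```text
t 21.62 Mz 0.27 yaw -107.7 F [-0.8 -2.3  2.7] z 0.22 c [ 1.3 -1.1] q7 -1.45 g 0.134
t 21.75 Mz 0.283 yaw -113.4 F [-0.9 -1.8  2.4] z 0.2199 c [ 1.3 -1.2] q7 -1.54 g 0.14
t 21.88 Mz 0.302 yaw -119.1 F [-1.4 -3.   2.2] z 0.2197 c [ 1.3 -1.1] q7 -1.62 g 0.138
t 22.0 Mz 0.345 yaw -124.9 F [-0.6 -2.2  3.5] z 0.2195 c [ 1.3 -1.2] q7 -1.7 g 0.138
t 22.12 Mz 0.393 yaw -130.6 F [-2.  -2.2  3.5] z 0.2194 c [ 1.3 -1.2] q7 -1.79 g 0.136
```

```bash
for i in 1 2; do python3 -m jog '[[0,0,0.1,0.08,5]]' >/dev/null; python3 m.py; done
```

```text
t 22.25 Mz 0.364 yaw -135.1 F [-1.5 -2.2  3.1] z 0.2192 c [ 1.2 -1.2] q7 -1.85 g 0.14
t 22.38 Mz 0.38 yaw -139.7 F [-1.4 -2.6  3.6] z 0.2191 c [ 1.2 -1.2] q7 -1.92 g 0.135
```

Fitting with the known slope gives about 0.40 now. Two more 0.1 rad steps should bring it to about 0.45.

```bash
for i in 1 2; do python3 -m jog '[[0,0,0.1,0.09,5]]' >/dev/null; python3 m.py; done
```

```text
t 22.5 Mz 0.434 yaw -144.9 F [-1.4 -2.1  1.9] z 0.219 c [ 1.2 -1.3] q7 -1.99 g 0.132
t 22.62 Mz 0.416 yaw -150.0 F [-1.4 -4.3  1.9] z 0.2188 c [ 1.2 -1.3] q7 -2.07 g 0.137
```

The estimate is about 0.44, roughly 0.18 over free and mid-window, so I'll stop here. Open and lift straight up.

```bash
python3 -m jog '[[0,0,0,0,5]]'>/dev/null; python3 m.py;  python3 -m jog '[[0,0,0,0,40],[0,0,0,0,85],[0,0,0,0,85],[0,0,0,0,85],[0,0,-20,0,85],[0,0,-60,0,85],[0,0,-110,0,85],[0,0,-140,0,85],[0,0,-140,0,85]]'; python3 -m jog '[[-30,0,-20,0,85],[-30,0,-20,0,85]]' >/dev/null
python3 - <<'E'
from h import *
d=get("scene"); cv2.imwrite("pics/g8.png",cv2.resize(d["img"][210:350,270:430],None,fx=4.5,fy=4.5,interpolation=cv2.INTER_CUBIC)); o,_=pose(); print(o["ee_pos"],o["contact_force"])
E
```

```text
t 22.75 Mz 0.294 yaw -149.9 F [-1.3 -4.3  3.5] z 0.2188 c [ 1.2 -1.3] q7 -2.07 g 0.14
t: 23.88
ee_pos: [0.5797, 0.0201, 0.3626]
eef_rot: [-2.718, 1.568, -0.009]
contact_force: [-0.2, -0.1, -0.1]
grip_width: 0.996
gripper_force: 0.0
[0.56295869 0.04845966 0.37816102] [-0.0320285   0.38838408 -1.13319178]
```

View pics/g8.png

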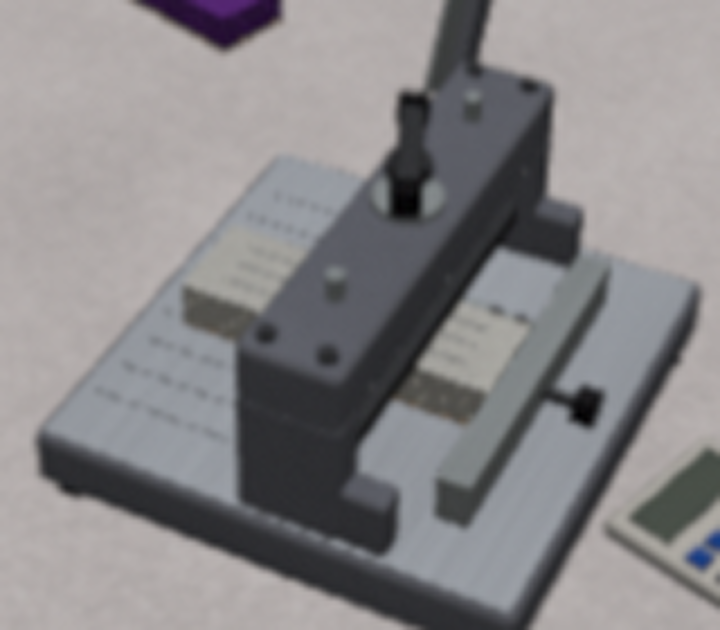

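The block is unmoved (ends at crop (185,287) and (490,387)), the handle at (408,155) has turned, and the gripper is clear. I'll hand the job in.

```bash
python3 -c "
from workcell import workorder
print(workorder.close_job())"
```

```text
the job is handed in; nothing more can be done
None
```

The job is handed in: the block sits flat against the back gauge and side lay, and the clamp is wound down to an estimated 0.44 N m (about 0.26 running free), with the gripper clear and no other items moved, at about 24 s of the 72 s allowed.

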